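# Close and clamp a loaded thermal cycler

### The job

The sample plate is already in the thermal cycler's block; close the machine up for its run. Slide the heated cover fully forward over the plate and bring its clamp lever all the way down so that it locks the cover. Leave the plate in its block and the other things on the bench where they are.

Things in the scene. Friction and masses are not known exactly. Their poses are not given: they have to be found in the camera images.
- cycler: Thermal cycler, white bench instrument 420 x 220 mm, fixed. Origin: centre of its underside on the bench; +x to its back, -x to its front (sloped panel with screen and keys), z up. Its frame is used below. Flat deck 175 mm high from x = -105 to 210 mm; the panel slopes from there down to 103 mm at x = -210. A guide cheek along each long side (y = +-90 to 106 mm) rises to 214 mm.
- cover (a joint): Slide of the heated cover, m: 0 = fully forward over the block (stop), 0.150 = fully back (stop). 3 to 5 N slide it; it stays where left. White housing 140 mm long, 172 wide, top 250 mm above the bench; at value s it spans x = s-90 to s+50 mm. Push its back face, or draw it by the lever. The lever cannot go down until the cover is almost home; then it draws the cover home and locks it.
- clamp (a joint): Hinge of the clamp lever on the cover, rad: 0 = all the way down (clamped; arms level, pointing to the cycler's front), 1.57 = upright, 1.70 = stop, leaning a little back. 4 to 6 N at the crossbar swing it; it stays where left. Hinge line parallel to y, 222 mm above the bench, at x = s-55 mm. Hooks on its arms ride on the cheeks and drop into their notches only when s is under about 40 mm.
- cover_back (a point): Centre of the upright back face of the cover's housing, 228 mm above the bench (the face reaches from 180 to 248 mm, 168 mm wide), at x = s+50 mm, y = 0 in the cycler's frame. Free space behind it. Axes parallel to the cycler's.
- bar_mid (a point): Middle of the lever's crossbar. The lever is a grey U-shaped bail: two round arms 105 mm long (12 mm thick, at y = +-98 mm) and a crossbar parallel to y with a black rubber grip 18 mm thick, 150 mm long. At clamp angle a this point is 105 mm * cos(a) ahead of the hinge line (to the front) and 105 mm * sin(a) above it; clamped, it is 222 mm above the bench, in front of the cover, clear below.
- block_top (a point): Centre of the top of the aluminium sample block (100 x 140 mm), on which the plate's underside rests: x = -20 mm, y = 0, 180 mm above the bench.
- plate_center (a point): Centre of the loaded 96-well plate, clear plastic, 85.5 x 127.5 mm and 15.5 mm high, lying loose in the block's shallow frame (6 mm rim), under the cover's path with room to spare; its top is 195.5 mm above the bench.
- tip_box: Bystander: open box of orange pipette tips, 85 x 122 mm, 65 mm high, green base; origin at the centre of its underside.
- wipes_tub: Bystander: white round tub with a red cap, 104 mm across, 190 mm high; origin at the centre of its underside.
- petri_dish: Bystander: covered culture dish, 92 mm across, 16 mm high; origin at the centre of its underside.
- timer: Bystander: small white countdown timer, 70 mm wide, 60 mm high; origin at the centre of its underside.
There are look-alikes about, which are no part of the job. Leave any red look-alike of the part that bears plate_center alone.

How it is judged:
At the end, for the whole second after the job is handed in: The cover is within 6 mm of fully forward, the clamp lever within 0.10 rad (about 6 degrees) of all the way down and at rest, and the plate still lies in its block (its centre within 12 mm of the block's top centre) (value of joint cover below 0.006 m and value of joint clamp below 0.1 rad and distance between plate_center and block_top below 0.012 m and not (velocity of joint clamp above 0.05 rad/s) and not (velocity of joint clamp below -0.05 rad/s)); the robot touches nothing.
It fails at once if a bystander (tip box, wipes tub, culture dish or timer) is moved by more than 30 mm (distance of any of tip_box, wipes_tub, petri_dish, timer from where it was at the start of the episode above 0.03 m).
It also fails if it takes over 58 s, if anything falls off the work surface, if the arm or the gripper's body presses on something with over 40 N, if the wrist force passes 120 N, or if a joint passes its speed limit or range.

### The arm

A 6-joint arm with a two-finger parallel gripper is mounted at the origin on the work surface. World frame = base frame: x ahead of the robot, y to its left, z up, the work surface at z = 0. Lengths are in m, angles in rad, forces in N, time in s.
With the tool pointing down it reaches from about 0.375 to 0.75 m from the base axis. Payload 9 kg.
Tool frame: the origin (TCP) lies on the centre line of the jaws, within the pads' length; the fingertips stand 17 mm ahead of it and the grasp point (between the pads) lies 2 mm behind it (r.finger_overhang is the distance from the TCP to the fingertips, in m); z points along the fingers, x is the direction in which the jaws open and shut, and the axes are right-handed (so a half turn about z gives the same grasp; the last joint's range is limited). The gripper opens to 85 mm and grips with 20 to 120 N. Pads are 22 mm wide; open, the fingers measure 114 mm over their backs; the gripper's body (76 mm by 85 mm) begins 54 mm behind the grasp point. The pads swing forward as they close: fully open they stand 13 mm farther back than shut.
Start: joints at [1.006, 0.104, 0.097, 1.564, 0, 1.353], TCP at [0.204, 0.564, 0.212] pointing down, gripper open.
Joint ranges: [-2.99, 2.99], [-0.84, 1.86], [-1.1, 1.16], [-1.84, 2.11], [-1.51, 1.56], [-3.14, 3.14]. Speed limits (rad/s): [2.22, 2.22, 2.57, 3.14, 3.14, 3.14].

### API

Orientations are given as a unit quaternion [w, x, y, z].
In Python, from bench import r gives the robot as it stands.
- The arm moves only by the tool apply_moves, never from a script. Its argument "plan" is a list of rows, each a list of 3 entries, a list of its own where there are three numbers: the shift along the tool's x, y, z in m, then the turn about the tool's z in degrees, then the gripper command: -1 is shut, 1 is fully open, values between are in proportion. In form: [[[x, y, z], twist, fingers], ...]. A call has 1 to 10 rows; each row is the pose to reach, as a shift and turn from the pose commanded when the call began, along the tool's axes at that moment; what a row does not reach only later rows make up. A row lasts 1/10 s, in which the tool goes at most 50 mm and 8.59 degrees, less where a joint would pass 70% of its speed; a pose out of reach is approached as far as the arm can. A call with a gripper value outside its range is refused whole. The fingers move at their own pace and stop on an object; the grip force is fixed at half the most. Time passes only in rows, so rows that repeat a pose let the fingers close. It gives the time, the measured TCP pose, the force and the opening at its end, in the units of the state.
- r.get_obs(): the state, without advancing time (a new reading comes with each control period).
- r.grab_frame(name): name is "side" or "top"; returns a dict with "image" (480x640x3 uint8, red, green, blue), "mtx" (3x3 intrinsics, pixels), "R" (3x3) and "t" (3): a world point X has camera coordinates R X + t. Camera axes: x right, y down, z forward; pixel columns grow to the right and rows downward; lengths in m; the calibration is good to about 2 mm. A picture is of the moment at which its call begins. There is no depth.
- r.hand_in(): hands the job in, once; it reports no verdict.
The state is a dict: "clock": time; "joints": joint angles; "qvel": joint speeds; "joint_torque": joint torques, N m; "tool_pos": TCP position; "tool_rot": TCP orientation; "contact_force": force on the tool from outside, world axes, zero at the start; "ft_torque": the same for the moment, N m; "opening": finger opening in m.
Only numpy, scipy, OpenCV 4.12 (cv2) and the standard library are available. Lean on these libraries where they do the work, as an engineer would, in place of code of your own. Each camera call takes 0.05 s, during which the arm holds its last target. There are 200 camera calls.

## Working session

There is one attempt and no reset: what is moved stays moved. The work goes in short steps, Python scripts to look and compute and a tool call to move; the robot and the scene stay as the last step left them, time stands still between calls to the robot, and variables do not carry over. Pictures are saved under pics/ and viewed, about 8 in all and at most 12, crops included, and the job is handed in when it is done.

Besides the shell and the picture viewer there is one more tool, called after "Request:" by a JSON object that holds its "op" and its "data", one argument or row to a line. apply_moves: Moves the arm, as the interface text tells. Its arguments: {"type":"object","properties":{"plan":{"type":"array","items":{"type":"array"}}},"required":["plan"]}

```bash
mkdir -p pics; ls
python3 - <<'E'
from bench import r
import cv2
o=r.get_obs();print(o, r.finger_overhang)
for n in("side","top"):
    f=r.grab_frame(n);cv2.imwrite(f"pics/{n}0.png",f["image"][:,:,::-1])
    print(n,f["mtx"],f["R"],f["t"], -f["R"].T@f["t"])
E
```

```text
pics
{'clock': 0.0, 'joints': array([1.00629982e+00, 1.04712433e-01, 9.64363374e-02, 1.56389636e+00,
       2.43676800e-05, 1.35312023e+00]), 'qvel': array([-0.00073325, -0.001441  ,  0.00038154, -0.00113295, -0.00129913,
        0.00055299]), 'joint_torque': array([ 1.55424255e-03, -5.56943822e+01,  5.03639853e+01,  1.75514695e-02,
       -2.13816975e-04, -1.67720941e-05]), 'tool_pos': array([0.20371338, 0.56396657, 0.21129653]), 'tool_rot': array([ 2.53087748e-04,  8.18507373e-01,  5.74495610e-01, -6.39945943e-04]), 'contact_force': array([-0.55590618,  0.97033393,  0.0688061 ]), 'ft_torque': array([-0.01105936, -0.0268037 ,  0.00491406]), 'opening': 0.0853357280574996} 0.017
side [[455.80587048   0.         325.21115876]
 [  0.         455.80587048 237.8547416 ]
 [  0.           0.           1.        ]] [[ 0.5529786   0.8331644   0.00719399]
 [ 0.5402753  -0.35198583 -0.76433539]
 [-0.63428485  0.42654785 -0.64477877]] [-0.26134299 -0.15534203  1.74860261] [ 1.33755668 -0.58279921  1.01060853]
top [[524.10183449   0.         328.14190052]
 [  0.         524.10183449 247.18850687]
 [  0.           0.           1.        ]] [[ 0.02285077 -0.99972487 -0.00529432]
 [-0.98532113 -0.02162478 -0.16933591]
 [ 0.16917483  0.00908606 -0.98554418]] [-0.01480044  0.49190367  1.60376972] [ 0.21370381 -0.01873101  1.6638045 ]
```

View pics/side0.png

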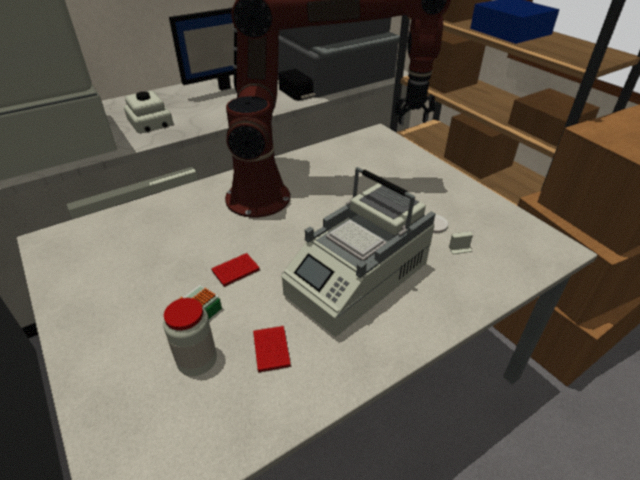

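View pics/top0.png

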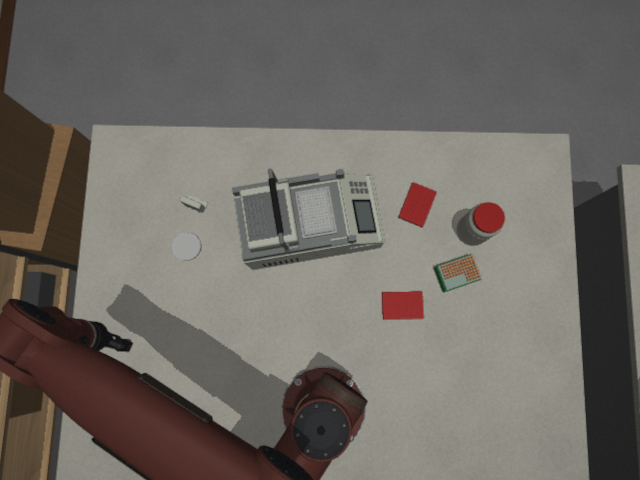

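The side view shows the cycler with its front toward lower left (screen at 313,272), the cover back and the lever upright (crossbar about 383,180). The top view shows the front to the right (screen 364,215), the lever bar at (277,210), and the plate at (318,210). The dish is at (186,246), the timer at (193,203), and the red look-alike plates are at (417,205) and (403,305).

Run:
```python
import cv2
a=cv2.imread("pics/top0.png")[155:280,220:400];cv2.imwrite("pics/ct.png",cv2.resize(a,None,fx=4.4,fy=4.4,interpolation=cv2.INTER_CUBIC))
a=cv2.imread("pics/side0.png")[155:340,270:450];cv2.imwrite("pics/cs.png",cv2.resize(a,None,fx=3.2,fy=3.2,interpolation=cv2.INTER_CUBIC))
```

```text
(no output)
```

View pics/ct.png

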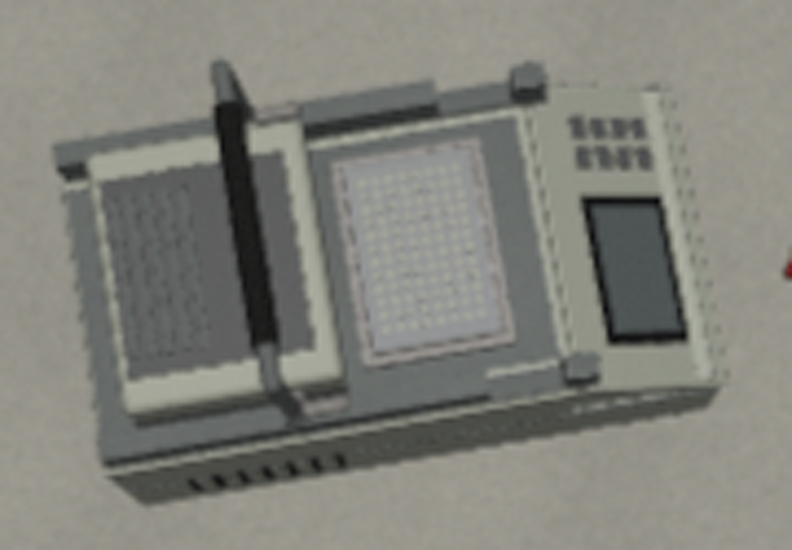

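View pics/cs.png

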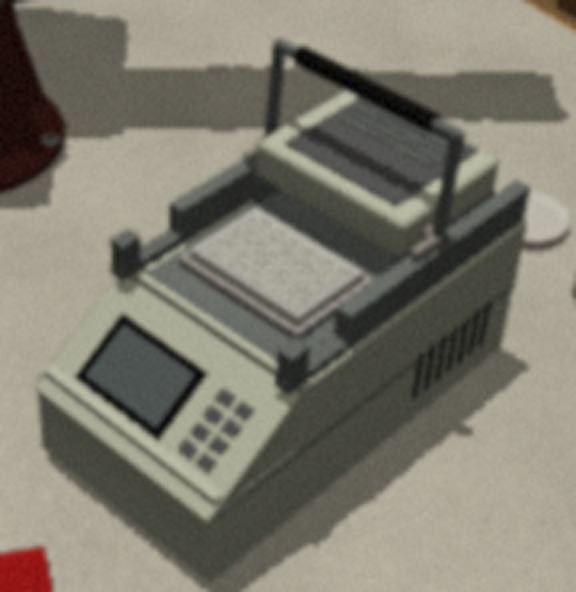

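The crops show the cover well back, the lever about upright, and the clear plate in its block. The red plates lie on the bench elsewhere. Next I turn these corners into world points.

```bash
cat > h.py <<'E'
import numpy as np, cv2
from bench import r
def cams(): return {n:r.grab_frame(n) for n in("top","side")}
def ray(f,p):
    c=-f["R"].T@f["t"]; d=f["R"].T@np.linalg.inv(f["mtx"])@np.array([p[0],p[1],1.]); return c,d
def onz(f,p,z):
    c,d=ray(f,p); return c+d*(z-c[2])/d[2]
def tri(ft,pt,fs,ps):
    c1,d1=ray(ft,pt);c2,d2=ray(fs,ps)
    k=np.linalg.lstsq(np.c_[d1,-d2],c2-c1,rcond=None)[0]
    a=c1+d1*k[0];b=c2+d2*k[1];return (a+b)/2,np.linalg.norm(a-b)
T=lambda x,y:(x/4.4+220-.4,y/4.4+155-.4)
S=lambda x,y:(x/3.2+270-.35,y/3.2+155-.35)
E
python3 - <<'E'
from h import *
np.set_printoptions(precision=4,suppress=True)
c=cams();t,s=c["top"],c["side"]
cv=np.array([onz(t,T(*p),.25) for p in[(88,158),(300,122),(341,378),(128,408)]])
pl=np.array([onz(t,T(*p),.1955) for p in[(333,158),(482,140),(513,343),(368,365)]])
for q in(cv,pl): print(q,q.mean(0),np.linalg.norm(np.roll(q,-1,0)-q,axis=1))
A,e1=tri(t,T(230,103),s,S(437,118));B,e2=tri(t,T(265,345),s,S(298,57));print(A,e1,B,e2,(A+B)/2,np.linalg.norm(A-B))
f=(pl[1]+pl[2]-pl[0]-pl[3]);print("yaw front",np.degrees(np.arctan2(f[1],f[0])))
f=(cv[1]+cv[2]-cv[0]-cv[3]);print("yaw front",np.degrees(np.arctan2(f[1],f[0])))
d=B-A;print("bar dir",np.degrees(np.arctan2(d[1],d[0])))
# keys: screen-side deck corners, front bottom corners, back right deck corner
print("deck back robot side corner",onz(t,T(105,462),.175))
for n,p in dict(dish=(186,246),timer=(193,203)).items(): print(n,onz(t,p,.016))
E
```

```text
[[0.6115 0.2451 0.25  ]
 [0.638  0.1114 0.25  ]
 [0.4731 0.0799 0.25  ]
 [0.4512 0.2119 0.25  ]] [0.5435 0.1621 0.25  ] [0.1363 0.1679 0.1338 0.1636]
[[ 0.6302  0.0938  0.1955]
 [ 0.6446 -0.004   0.1955]
 [ 0.5086 -0.0272  0.1955]
 [ 0.4921  0.0665  0.1955]] [0.5689 0.0323 0.1955] [0.0989 0.1379 0.0951 0.1409]
[0.6264 0.1485 0.3303] 0.004858663018158275 [0.4789 0.1206 0.3216] 9.844988855621501e-05 [0.5526 0.1346 0.326 ] 0.1503713020451266
yaw front -80.82099073775692
yaw front -79.67321712078677
bar dir -169.30240739592077
deck back robot side corner [0.4278 0.2374 0.175 ]
dish [0.4904 0.4507 0.016 ]
timer [0.6323 0.4378 0.016 ]
```

Estimates, which fit the given sizes: cycler front yaw is about -80°, block centre (0.569, 0.032), s ≈ 0.132, lever a ≈ 1.6. The cover's back face is near (0.533, 0.231). I'll shut the fingers, turn the tool x along the bar and go behind the cover.

Request:
{"op": "apply_moves", "data": {
  "plan": [
    [[0,0,-0.05],0,-1],
    [[-0.167,0.403,-0.05],60,-1],
    [[-0.167,0.403,-0.05],60,-1],
    [[-0.167,0.403,-0.05],60,-1],
    [[-0.167,0.403,-0.05],60,-1],
    [[-0.167,0.403,-0.05],60,-1],
    [[-0.167,0.403,-0.05],60,-1],
    [[-0.167,0.403,-0.05],60,-1],
    [[-0.167,0.403,-0.05],60,-1],
    [[-0.167,0.403,-0.05],60,-1]
  ]
}}

```text
clock: 1.2
tool_pos: [0.528, 0.2678, 0.2618]
tool_rot: [0.0, 0.996, 0.087, -0.0]
contact_force: [0.7, 0.4, 0.4]
opening: -0.0003
```

Request:
{"op": "apply_moves", "data": {
  "plan": [
    [[0,0,0],0,-1],
    [[0,0,0],0,-1]
  ]
}}

```text
clock: 1.4
tool_pos: [0.5264, 0.2696, 0.2617]
tool_rot: [-0.0, 0.996, 0.087, -0.0]
contact_force: [0.2, 0.6, 0.2]
opening: 0.0001
```

Run:
```python
from h import *
c=cams()
a=cv2.resize(c["top"]["image"][150:290,210:400],None,fx=2.1,fy=2.1);b=cv2.resize(c["side"]["image"][100:340,270:460],None,fx=2.1,fy=2.1)
a=cv2.copyMakeBorder(a,0,b.shape[0]-a.shape[0],0,0,0)
cv2.imwrite("pics/p1.png",np.hstack([a,b])[:,:,::-1])
```

```text
(no output)
```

View pics/p1.png

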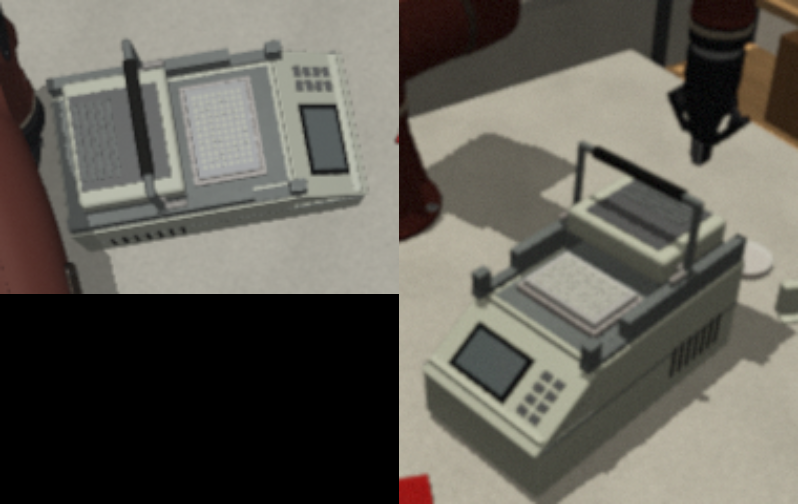

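The gripper tip (side panel 700,155) hangs behind the cover, clear of everything. Next I lower it and approach.

Request:
{"op": "apply_moves", "data": {
  "plan": [
    [[0,0,0.02],0,-1],
    [[0,0,0.037],0,-1],
    [[0,0,0.037],0,-1],
    [[0,0.02,0.037],0,-1],
    [[0,0.03,0.037],0,-1],
    [[0,0.04,0.037],0,-1],
    [[0,0.05,0.037],0,-1],
    [[0,0.05,0.037],0,-1]
  ]
}}

```text
clock: 2.3
tool_pos: [0.5354, 0.2199, 0.2256]
tool_rot: [0.0, 0.996, 0.088, 0.0]
contact_force: [0.2, 0.7, 0.6]
opening: 0.0001
```

Request:
{"op": "apply_moves", "data": {
  "plan": [
    [[0,0.01,0],0,-1],
    [[0,0.02,0],0,-1],
    [[0,0.03,0],0,-1],
    [[0,0.04,0],0,-1],
    [[0,0.05,0],0,-1]
  ]
}}

```text
clock: 2.8
tool_pos: [0.5442, 0.1712, 0.2252]
tool_rot: [-0.0, 0.996, 0.088, 0.0]
contact_force: [1.7, 4.6, 1.2]
opening: -0.0001
```

Request:
{"op": "apply_moves", "data": {
  "plan": [
    [[0,0.01,0],0,-1],
    [[0,0.02,0],0,-1],
    [[0,0.03,0],0,-1],
    [[0,0.04,0],0,-1],
    [[0,0.048,0],0,-1],
    [[0,0.048,0],0,-1]
  ]
}}

```text
clock: 3.4
tool_pos: [0.5522, 0.123, 0.2248]
tool_rot: [0.001, 0.996, 0.088, -0.0]
contact_force: [0.3, -0.5, -0.4]
opening: -0.0004
```

Request:
{"op": "apply_moves", "data": {
  "plan": [
    [[0,0.002,0],0,-1],
    [[0,0.004,0],0,-1],
    [[0,0.006,0],0,-1]
  ]
}}

```text
clock: 3.7
tool_pos: [0.5528, 0.1191, 0.2249]
tool_rot: [-0.0, 0.996, 0.089, -0.0]
contact_force: [-1.3, 3.9, -1.1]
opening: -0.0002
```

Request:
{"op": "apply_moves", "data": {
  "plan": [
    [[0,0.002,0],0,-1],
    [[0,0.004,0],0,-1],
    [[0,0.006,0],0,-1]
  ]
}}

```text
clock: 4.0
tool_pos: [0.5541, 0.1128, 0.2249]
tool_rot: [-0.0, 0.996, 0.088, -0.0]
contact_force: [-2.3, 4.2, -1.3]
opening: -0.0
```

Request:
{"op": "apply_moves", "data": {
  "plan": [
    [[0,0.002,0],0,-1],
    [[0,0.004,0],0,-1]
  ]
}}

```text
clock: 4.2
tool_pos: [0.5544, 0.1113, 0.2249]
tool_rot: [-0.003, 0.996, 0.089, -0.0]
contact_force: [-4.2, 22.0, -0.0]
opening: -0.0001
```

The stop force (22 N) came where predicted. Next I back off, rise, and come in behind the crossbar.

Request:
{"op": "apply_moves", "data": {
  "plan": [
    [[0,-0.02,0],0,-1],
    [[0,-0.02,-0.05],0,-1],
    [[0,-0.02,-0.1],0,-1],
    [[0,-0.02,-0.1],0,-1],
    [[0,0.02,-0.1],0,-1],
    [[0,0.06,-0.1],0,-1],
    [[0,0.06,-0.1],0,-1],
    [[0,0.06,-0.1],0,-1]
  ]
}}

```text
clock: 5.0
tool_pos: [0.5659, 0.0485, 0.3252]
tool_rot: [0.0, 0.996, 0.087, 0.0]
contact_force: [-1.4, -0.2, 1.1]
opening: 0.0003
```

Run:
```python
from h import *
c=cams()
a=cv2.resize(c["top"]["image"][150:290,210:400],None,fx=2.1,fy=2.1);b=cv2.resize(c["side"]["image"][100:340,270:460],None,fx=2.1,fy=2.1)
a=cv2.copyMakeBorder(a,0,b.shape[0]-a.shape[0],0,0,0)
cv2.imwrite("pics/p2.png",np.hstack([a,b])[:,:,::-1])
```

```text
(no output)
```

View pics/p2.png

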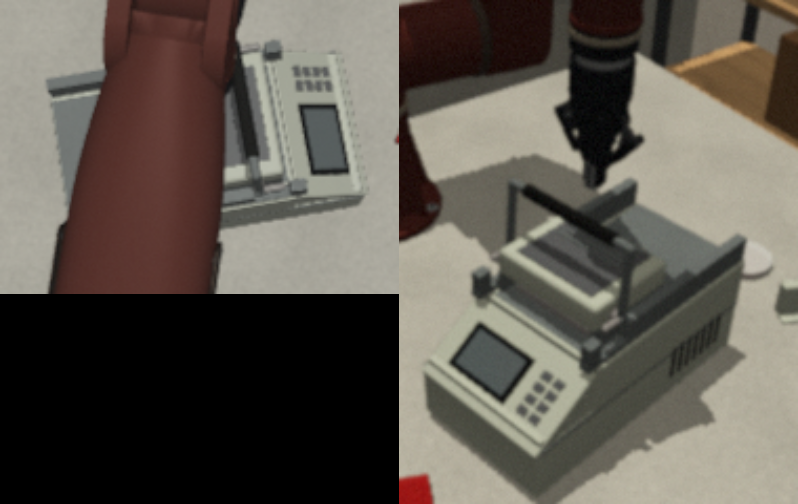

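The cover is home (side panel), the lever is still upright, and the fingers (595,180) stand behind the crossbar (570,212). Next I push it forward along its arc.

Request:
{"op": "apply_moves", "data": {
  "plan": [
    [[0,0.015,0],0,-1],
    [[0,0.025,0],0,-1],
    [[0,0.035,0],0,-1],
    [[0,0.045,0.001],0,-1],
    [[0,0.055,0.003],0,-1],
    [[0,0.062,0.005],0,-1],
    [[0,0.07,0.007],0,-1]
  ]
}}

```text
clock: 5.8
tool_pos: [0.5779, -0.0198, 0.3178]
tool_rot: [-0.0, 0.996, 0.088, -0.0]
contact_force: [0.4, -0.8, 0.4]
opening: 0.0002
```

Request:
{"op": "apply_moves", "data": {
  "plan": [
    [[0,0.008,0.004],0,-1],
    [[0,0.019,0.01],0,-1],
    [[0,0.027,0.016],0,-1],
    [[0,0.035,0.022],0,-1]
  ]
}}

```text
clock: 6.2
tool_pos: [0.5841, -0.0543, 0.2953]
tool_rot: [-0.0, 0.996, 0.088, -0.0]
contact_force: [0.1, -0.5, -0.4]
opening: 0.0001
```

Run:
```python
from h import *
c=cams()
a=cv2.resize(c["top"]["image"][150:290,210:400],None,fx=2.1,fy=2.1);b=cv2.resize(c["side"]["image"][100:340,270:460],None,fx=2.1,fy=2.1)
a=cv2.copyMakeBorder(a,0,b.shape[0]-a.shape[0],0,0,0)
cv2.imwrite("pics/p3.png",np.hstack([a,b])[:,:,::-1])
```

```text
(no output)
```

View pics/p3.png

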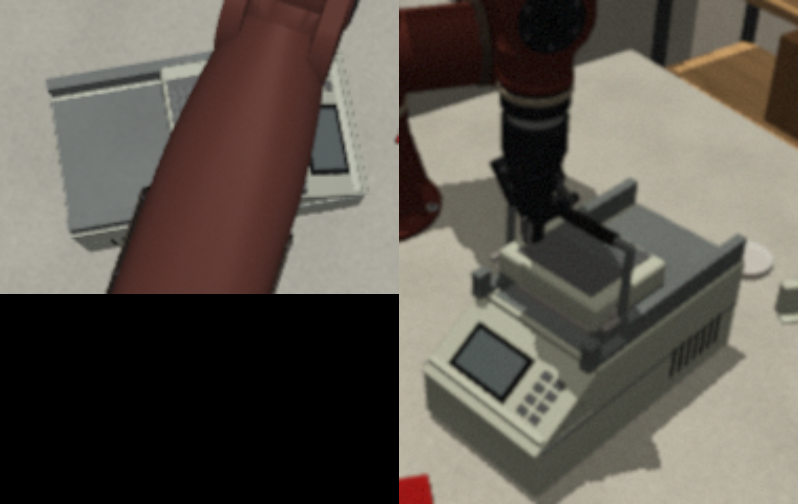

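The lever looks unmoved at about (600,230), with the fingers at (535,240). I'll check this against the projection.

Run:
```python
from h import *
s=r.grab_frame("side")
def P(X):
    q=s["mtx"]@(s["R"]@X+s["t"]); p=q[:2]/q[2]; return ((p[0]-270)*2.1+399,(p[1]-100)*2.1)
t=np.array(r.get_obs()["tool_pos"]); print("tip",P(t-[0,0,.017]),"tcp",P(t))
O=np.array([.5544,.1113,0]);u=np.array([.174,-.985,0]);v=np.array([-.985,-.174,0])
def W(x,y,z): return O+u*(.061-x)+v*y+[0,0,z]
for a in(1.7,1.63,1.4,1.2,1.,.8,.6):
    x=-.055-.105*np.cos(a);z=.222+.105*np.sin(a); print(a,P(W(x,-.075,z)),P(W(x,.075,z)))
```

```text
tip (np.float64(530.003469669686), np.float64(262.0680454075615)) tcp (np.float64(530.245677692309), np.float64(251.1327662004274))
1.7 (np.float64(613.97926185813), np.float64(235.87341401757024)) (np.float64(526.1894155266262), np.float64(184.12681615993455))
1.63 (np.float64(609.8883011821524), np.float64(237.94406671527454)) (np.float64(522.0639243528944), np.float64(185.8729147811872))
1.4 (np.float64(596.0206768282337), np.float64(247.3171907758329)) (np.float64(508.27958562959617), np.float64(194.08941334665505))
1.2 (np.float64(583.9409148743143), np.float64(258.36951242977204)) (np.float64(496.5125204295012), np.float64(204.06413720878254))
1.0 (np.float64(572.4589823339961), np.float64(271.6156265454031)) (np.float64(485.54791500893015), np.float64(216.22211440807922))
0.8 (np.float64(562.144828747314), np.float64(286.4270549060633)) (np.float64(475.9247976440045), np.float64(229.99446083241247))
0.6 (np.float64(553.5060542657881), np.float64(302.07753518576936)) (np.float64(468.11074628700396), np.float64(244.71469752901294))
```

Run:
```python
from h import *
s=r.grab_frame("side")
def P(X):
    q=s["mtx"]@(s["R"]@X+s["t"]); p=q[:2]/q[2]; return ((p[0]-270)*2.1+399,(p[1]-100)*2.1)
for t in([.5264,.2696,.2617],[.5659,.0485,.3252]): print(P(np.array(t)-[0,0,.017]))
print(r.get_obs()["opening"])
im=s["image"][170:250,300:400]; im=cv2.convertScaleAbs(im,alpha=2.2,beta=0)
cv2.imwrite("pics/p4.png",cv2.resize(im,None,fx=7,fy=7,interpolation=cv2.INTER_CUBIC)[:,:,::-1])
```

```text
(np.float64(693.6415960915142), np.float64(182.83875197209798))
(np.float64(589.3724230248206), np.float64(208.72502623271677))
-5.154978346410847e-05
```

View pics/p4.png

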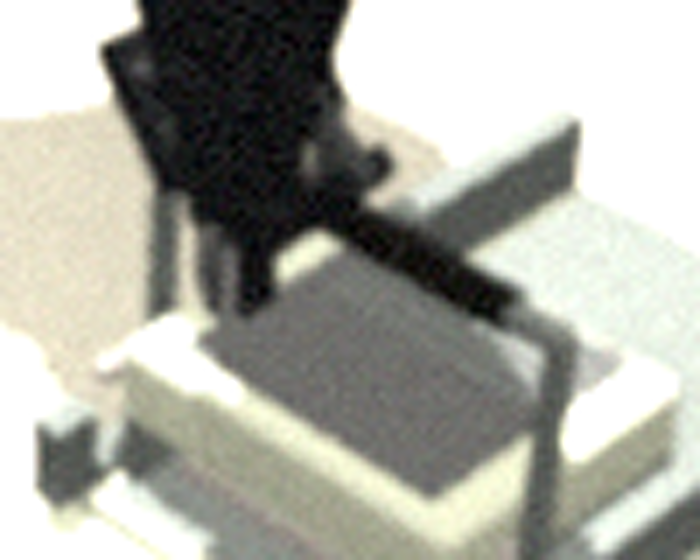

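The side views consistently show the shut fingertips about 33 mm higher than nominal. That explains why they passed over the bar with no force while still pushing the 250 mm high cover. I'll go back over the bar, come down behind it with the TCP 37 mm lower (safe for either tip length), and push while watching the force.

Request:
{"op": "apply_moves", "data": {
  "plan": [
    [[0,0,-0.045],0,-1],
    [[0,0,-0.09],0,-1],
    [[0,0,-0.09],0,-1],
    [[0,-0.045,-0.09],0,-1],
    [[0,-0.09,-0.09],0,-1],
    [[0,-0.112,-0.09],0,-1],
    [[0,-0.112,-0.09],0,-1],
    [[0,-0.112,-0.05],0,-1],
    [[0,-0.112,-0.01],0,-1],
    [[0,-0.112,0.007],0,-1]
  ]
}}

```text
clock: 7.4
tool_pos: [0.5634, 0.0563, 0.2853]
tool_rot: [-0.0, 0.996, 0.088, -0.002]
contact_force: [-1.6, -0.1, -0.1]
opening: -0.0001
```

Request:
{"op": "apply_moves", "data": {
  "plan": [
    [[0,0,0],0,-1],
    [[0,0.015,0],0,-1],
    [[0,0.025,0],0,-1],
    [[0,0.035,0],0,-1],
    [[0,0.042,0],0,-1]
  ]
}}

```text
clock: 7.9
tool_pos: [0.5724, 0.0145, 0.2903]
tool_rot: [-0.0, 0.996, 0.088, 0.001]
contact_force: [0.4, 5.5, 2.8]
opening: -0.0002
```

Request:
{"op": "apply_moves", "data": {
  "plan": [
    [[0,0.005,0],0,-1],
    [[0,0.01,0],0,-1]
  ]
}}

```text
clock: 8.1
tool_pos: [0.5738, 0.0053, 0.2895]
tool_rot: [-0.0, 0.996, 0.088, 0.0]
contact_force: [1.1, 3.6, 3.4]
opening: 0.0
```

Request:
{"op": "apply_moves", "data": {
  "plan": [
    [[0,0.01,0.001],0,-1],
    [[0,0.02,0.004],0,-1],
    [[0,0.028,0.007],0,-1],
    [[0,0.037,0.011],0,-1],
    [[0,0.045,0.016],0,-1]
  ]
}}

```text
clock: 8.6
tool_pos: [0.5815, -0.0397, 0.2726]
tool_rot: [0.0, 0.996, 0.088, -0.0]
contact_force: [0.8, 3.3, 3.0]
opening: -0.0001
```

Request:
{"op": "apply_moves", "data": {
  "plan": [
    [[0,0.005,0.004],0,-1],
    [[0,0.011,0.008],0,-1],
    [[0,0.017,0.013],0,-1]
  ]
}}

```text
clock: 8.9
tool_pos: [0.5844, -0.0558, 0.2596]
tool_rot: [-0.0, 0.996, 0.088, -0.0]
contact_force: [0.3, 4.2, 1.0]
opening: -0.0001
```

Request:
{"op": "apply_moves", "data": {
  "plan": [
    [[0,0.005,0.005],0,-1],
    [[0,0.01,0.01],0,-1],
    [[0,0.0135,0.016],0,-1],
    [[0,0.0135,0.016],0,-1]
  ]
}}

```text
clock: 9.3
tool_pos: [0.5864, -0.0696, 0.2429]
tool_rot: [0.0, 0.996, 0.088, -0.001]
contact_force: [-1.0, 0.1, -0.2]
opening: -0.0001
```

Run:
```python
from h import *
c=cams()
b=cv2.convertScaleAbs(cv2.resize(c["side"]["image"][140:300,270:460],None,fx=3.5,fy=3.5,interpolation=cv2.INTER_CUBIC),alpha=1.5)
cv2.imwrite("pics/p5.png",b[:,:,::-1])
```

```text
(no output)
```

View pics/p5.png

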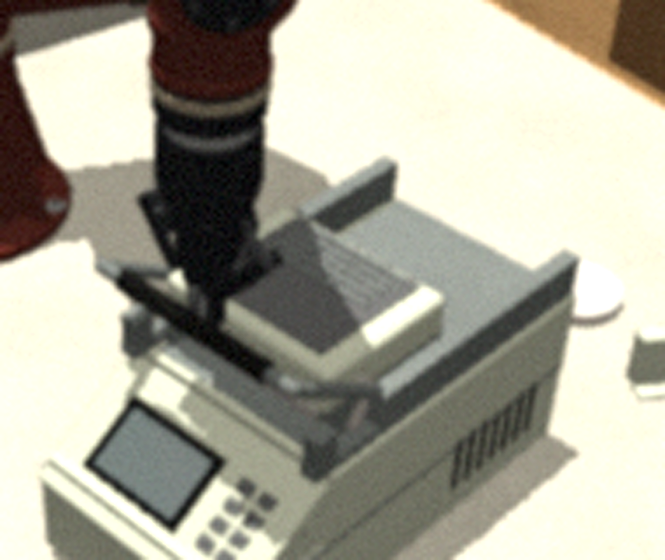

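The lever is at a ≈ 0.55 (bar from 118,280 to 268,372), with the hooks past the notches. I'll lift, go over the bar and press it down.

Request:
{"op": "apply_moves", "data": {
  "plan": [
    [[0,0,-0.04],0,-1],
    [[0,0,-0.075],0,-1],
    [[0,0,-0.075],0,-1],
    [[0,0.033,-0.075],0,-1],
    [[0,0.033,-0.075],0,-1],
    [[0,0.033,-0.05],0,-1],
    [[0,0.033,-0.03],0,-1],
    [[0,0.033,-0.015],0,-1]
  ]
}}

```text
clock: 10.2
tool_pos: [0.5925, -0.1018, 0.2581]
tool_rot: [0.001, 0.996, 0.088, -0.0]
contact_force: [0.8, -4.3, 6.2]
opening: 0.0001
```

Request:
{"op": "apply_moves", "data": {
  "plan": [
    [[0,0,0.006],0,-1],
    [[0,0,0.012],0,-1],
    [[0,0,0.018],0,-1]
  ]
}}

```text
clock: 10.5
tool_pos: [0.5936, -0.1059, 0.2439]
tool_rot: [0.005, 0.996, 0.087, 0.002]
contact_force: [-1.7, -26.9, 16.5]
opening: 0.0001
```

The bar is pushing the fingers forward, so I came down too far ahead. I'll lift, shift 15 mm back and press again.

Request:
{"op": "apply_moves", "data": {
  "plan": [
    [[0,0,-0.02],0,-1],
    [[0,0,-0.05],0,-1],
    [[0,0,-0.06],0,-1],
    [[0,-0.013,-0.06],0,-1],
    [[0,-0.013,-0.06],0,-1],
    [[0,-0.013,-0.035],0,-1],
    [[0,-0.013,-0.02],0,-1]
  ]
}}

```text
clock: 11.2
tool_pos: [0.5896, -0.0877, 0.2582]
tool_rot: [-0.001, 0.996, 0.089, -0.001]
contact_force: [0.3, -0.5, 0.1]
opening: 0.0002
```

Request:
{"op": "apply_moves", "data": {
  "plan": [
    [[0,0,0.006],0,-1],
    [[0,0,0.012],0,-1]
  ]
}}

```text
clock: 11.4
tool_pos: [0.5898, -0.0881, 0.2479]
tool_rot: [-0.0, 0.996, 0.088, -0.001]
contact_force: [0.2, -0.7, 0.1]
opening: 0.0
```

Request:
{"op": "apply_moves", "data": {
  "plan": [
    [[0,0.003,0.007],0,-1],
    [[0,0.006,0.012],0,-1]
  ]
}}

```text
clock: 11.6
tool_pos: [0.5915, -0.0945, 0.2371]
tool_rot: [-0.0, 0.996, 0.088, 0.0]
contact_force: [0.3, 1.3, 2.3]
opening: 0.0001
```

Request:
{"op": "apply_moves", "data": {
  "plan": [
    [[0,0.002,0.006],0,-1],
    [[0,0.003,0.01],0,-1]
  ]
}}

```text
clock: 11.8
tool_pos: [0.5922, -0.0981, 0.227]
tool_rot: [0.0, 0.996, 0.088, 0.0]
contact_force: [1.0, -1.3, 3.7]
opening: 0.0
```

Request:
{"op": "apply_moves", "data": {
  "plan": [
    [[0,0.003,0.004],0,-1],
    [[0,0.006,0.008],0,-1]
  ]
}}

```text
clock: 12.0
tool_pos: [0.593, -0.1034, 0.219]
tool_rot: [-0.0, 0.996, 0.088, 0.0]
contact_force: [-0.8, 1.4, 2.3]
opening: -0.0001
```

Request:
{"op": "apply_moves", "data": {
  "plan": [
    [[0,0,0.003],0,-1],
    [[0,0,0.006],0,-1]
  ]
}}

```text
clock: 12.2
tool_pos: [0.5931, -0.104, 0.2131]
tool_rot: [0.001, 0.996, 0.088, 0.0]
contact_force: [0.5, -1.3, 3.5]
opening: 0.0002
```

Request:
{"op": "apply_moves", "data": {
  "plan": [
    [[0,0,0.003],0,-1],
    [[0,0,0.006],0,-1]
  ]
}}

```text
clock: 12.4
tool_pos: [0.5936, -0.1041, 0.2108]
tool_rot: [0.002, 0.996, 0.088, 0.002]
contact_force: [-9.5, -0.3, 38.8]
opening: -0.0002
```

Run:
```python
from h import *
c=cams()
b=cv2.convertScaleAbs(cv2.resize(c["side"]["image"][140:300,270:460],None,fx=3.5,fy=3.5,interpolation=cv2.INTER_CUBIC),alpha=1.5)
cv2.imwrite("pics/p6.png",b[:,:,::-1])
```

```text
(no output)
```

View pics/p6.png

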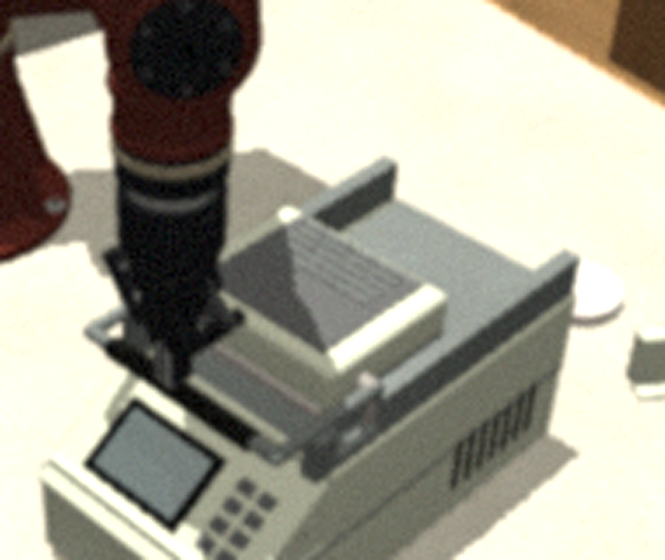

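The force jumped to 39 N, a hard stop, and the bar now looks level (bail from 90,330 to 275,455). I'll retract straight up and away, then check.

Request:
{"op": "apply_moves", "data": {
  "plan": [
    [[0,0,-0.02],0,-1],
    [[0,0,-0.06],0,-1],
    [[0,0,-0.11],0,-1],
    [[0,0,-0.15],0,-1],
    [[-0.05,0.05,-0.15],0,-1],
    [[-0.05,0.1,-0.15],0,-1],
    [[-0.05,0.15,-0.15],0,-1],
    [[-0.05,0.2,-0.15],0,-1],
    [[-0.05,0.2,-0.15],0,-1],
    [[-0.05,0.2,-0.15],0,-1]
  ]
}}

```text
clock: 13.5
tool_pos: [0.5785, -0.3115, 0.3547]
tool_rot: [-0.001, 0.996, 0.087, -0.001]
contact_force: [-0.1, 0.5, -0.1]
opening: -0.0001
```

Run:
```python
from h import *
c=cams()
a=cv2.resize(c["top"]["image"][150:280,170:400],None,fx=1.75,fy=1.75,interpolation=cv2.INTER_CUBIC);b=cv2.resize(c["side"]["image"][170:340,270:400],None,fx=3,fy=3,interpolation=cv2.INTER_CUBIC)
a=cv2.copyMakeBorder(a,0,b.shape[0]-a.shape[0],0,0,0)
cv2.imwrite("pics/p7.png",cv2.convertScaleAbs(np.hstack([a,b])[:,:,::-1],alpha=1.4));print(a.shape,b.shape)
for n in c:
  f=c[n]
  def P(X):
    q=f["mtx"]@(f["R"]@X+f["t"]); p=q[:2]/q[2]
    return np.round((p-[170,150])*1.75 if n=="top" else (p-[270,170])*3+[402,0])
  O=np.array([.5544,.1113,0]);u=np.array([.174,-.985,0]);v=np.array([-.985,-.174,0])
  W=lambda x,y,z:O+u*(.061-x)+v*y+[0,0,z]
  for q in(0,.1,.2): print(n,q,[P(W(-.055-.105*np.cos(q),y,.222+.105*np.sin(q))) for y in(-.075,.075)])
  for s in(0,.01):print("front top edge",s,P(W(s-.09,-.084,.25)),P(W(s-.09,.084,.25)))
print(r.get_obs()["tool_pos"])
```

```text
(510, 402, 3) (510, 390, 3)
top 0 [array([333.,  47.]), array([349., 136.])]
top 0.1 [array([334.,  45.]), array([349., 135.])]
top 0.2 [array([333.,  43.]), array([348., 134.])]
front top edge 0 [290.  43.] [307. 145.]
front top edge 0.01 [284.  44.] [301. 146.]
side 0 [array([605., 285.]), array([487., 201.])]
side 0.1 [array([606., 276.]), array([487., 191.])]
side 0.2 [array([607., 265.]), array([488., 182.])]
front top edge 0 [672. 227.] [537. 139.]
front top edge 0.01 [680. 222.] [545. 134.]
[ 0.57882328 -0.30865971  0.35648289]
```

View pics/p7.png

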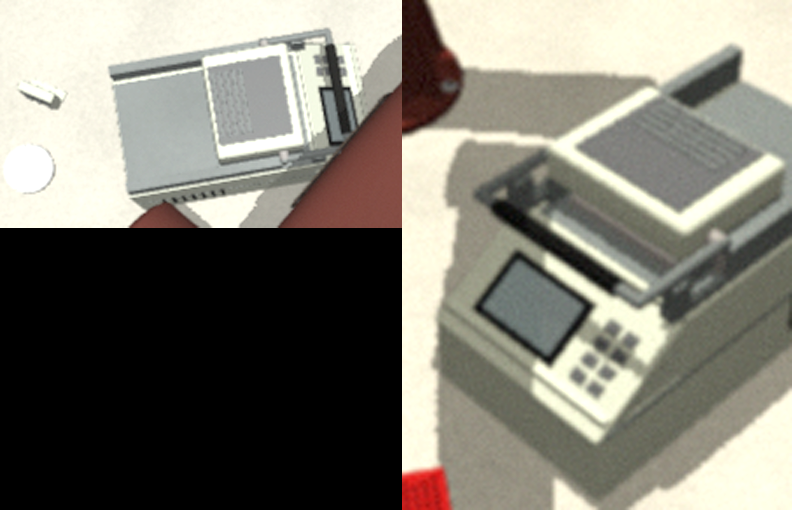

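The last picture shows the bar on the projected a ≈ 0 line (495,205 to 615,287) and the cover's front edge on the s ≈ 0 line. The dish and timer are in place, and the arm is clear at z ≈ 0.356.

```bash
python3 -c "
from bench import r
print(r.get_obs()['contact_force']);print(r.hand_in())"
```

```text
[0.46845941 0.67690518 0.02955421]
the job is handed in; nothing more can be done
None
```

I slid the cover forward onto its stop and pressed the clamp lever all the way down to its hard stop. I then moved the arm clear and handed the job in at about 13.5 s.

**Last checks:**
- **Lever:** in the final picture the crossbar lies on the line projected for fully down, within about 0.05 rad.
- **Cover:** its front edge is at the fully forward line to within picture accuracy, a few mm. The 22 N stop when I pushed it home agrees.
- **Robot:** contact force was near zero at hand-in.
- **Bystanders:** the dish and timer looked unmoved. I did not re-check the tub and tip box. The arm kept away from them except for the final retreat, which stayed above tub height.
- **Plate:** it is hidden under the cover, so I could not check it directly. The robot never touched it.

**What went wrong on the way:**
- **First lever push:** it passed over the bar, because the shut fingertips appeared about 33 mm higher than the stated overhang. I redid it lower.
- **First press down:** it landed slightly ahead of the bar, with about 27 N sideways. I lifted, moved back and pressed again.
- **Final press:** it peaked at about 39 N at the fingertips.

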